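# Nip the brass plate in the vise and hold a spring clamp open over its edge

### The arm

A 6-joint arm with a two-finger parallel gripper is mounted at the origin on the work surface. World frame = base frame: x ahead of the robot, y to its left, z up, the work surface at z = 0. Lengths are in mm, angles in rad, forces in N, time in s.
With the tool pointing down it reaches from about 300 to 875 mm from the base axis. Payload 6.4 kg.
Tool frame: the origin (TCP) lies at the centre of the arm's flange, where the gripper is bolted on; the fingertips stand 173 mm ahead of it and the grasp point (between the pads) lies 155 mm ahead of it; z points along the fingers, y is the direction in which the jaws open and shut (so a half turn about z gives the same grasp; the last joint's range is limited). The gripper opens to 85 mm and grips with 20 to 120 N. Pads are 22 mm wide; open, the fingers measure 114 mm over their backs; the gripper's body (76 mm by 85 mm) begins 54 mm behind the grasp point. The pads swing forward as they close: fully open they stand 13 mm farther back than shut.
Start: joints at [0.996, 0.181, 1.607, -0, 1.354, -0.206], TCP at [207.276, 536.358, 404.688] pointing down, gripper open.
Joint ranges: [-2.99, 2.99], [-0.89, 2.07], [0.3, 2.58], [-1.14, 4.28], [0, 2.63], [-3.12, 3.12]. Speed limits (rad/s): [2.57, 2.57, 3.01, 3.14, 3.14, 3.14].

### API

Orientations are given as a unit quaternion [x, y, z, w].
In Python, from cell import bot gives the robot as it stands.
- The arm moves only by the tool send_rows, never from a script. Its argument "rows" is a list of rows, each a list of 6 numbers: the shift along the tool's x, y, z in m, then the turn, a rotation vector about the tool's x, y, z in rad. In form: [[x, y, z, rx, ry, rz], ...]. A call has 1 to 12 rows; each row is the pose to reach, as a shift and turn from the pose commanded when the call began, along the tool's axes at that moment; what a row does not reach only later rows make up. A row lasts 1/12 s, in which the tool goes at most 41.7 mm and 7.16 degrees, less where a joint would pass 70% of its speed; a pose out of reach is approached as far as the arm can. A call with a gripper value outside its range is refused whole. "claw" is the finger opening in m, from 0 to 0.0854, set as the call begins (left out, the last holds). The fingers move at their own pace and stop on an object; the grip force is fixed at half the most. Time passes only in rows, so rows that repeat a pose let the fingers close. It gives the time, the measured TCP pose, the force and the opening at its end, in the units of the state.
- bot.state(): the state, without advancing time (a new reading comes with each control period).
- bot.camera(name): name is "scene" or "top"; returns (picture, depth): 420x560x3 uint8, blue, green, red; 420x560 float32, mm along the optical axis (not along the pixel's ray), 0 where there is no reading.
- bot.camera_params(name): a dict with "fx", "fy", "cx", "cy" (pixels), "pose" (4x4, takes a point from camera to world coordinates). Camera axes: x right, y up, looking along -z (the intrinsics and any distortion apply to the point x, -y, -z); pixel columns grow to the right and rows downward; lengths in mm; the calibration is good to about 2 mm. A picture is of the moment at which its call begins. camera_params takes no time and is no camera call.
- bot.hand_in(): hands the job in, once; it reports no verdict.
Trained networks look in the newest picture that a camera, given by its name, has taken for a name from the list of things; names that differ only in an ending like _2 or _b are one class to them, and where a whole thing is asked for, a point or a joint stands for the part that bears it (a point fixed in the world has none). Each returns a list of dicts, best first, with "conf" (0 to 1); they miss things now and then, are a little off and sometimes report something else, mostly with a low value. They report only what shows in the picture. A call takes as long as a camera call. They do not tell look-alikes from the thing itself.
- bot.outline_of(target, camera): "region" (420x560 bool, what is visible of it).
- bot.pinpoint(target, camera): "at" ([x, y, z] in mm, in world coordinates, good to about 4 mm: a listed point, or the origin of a listed thing).
The state is a dict: "time": time; "qpos": joint angles; "joint_vel": joint speeds; "effort": joint torques, N m; "tool_pos": TCP position; "ee_rot": TCP orientation; "contact_force": force on the tool from outside, world axes, zero at the start; "ft_torque": the same for the moment, N m; "opening": finger opening in mm.
Only numpy, scipy, OpenCV 4.12 (cv2) and the standard library are available. Lean on these libraries where they do the work, as an engineer would, in place of code of your own. Each camera call takes 0.05 s, during which the arm holds its last target. There are 200 camera calls.

### The job

The brass plate stands loose in the blue vise: wind the crank clockwise, about one full turn until it comes up hard, so that the plate is nipped upright. Then take the orange spring clamp off the rail, squeeze it wide open and bring it down square over the middle of the plate's top edge, a jaw well down each side and nothing touching the plate, so that I can slip a template in. Finish holding it there, gaping around the edge, and leave the other clamps and bench things alone.

Things in the scene. Friction and masses are not known exactly. Their poses are not given: they have to be found in the camera images.
- vise: Fixed blue bench vise. Origin on the bench under its fixed jaw's face; z up, y along the screw from the crank end to the fixed jaw, x along the jaws. Jaws 64 mm wide, tops 130 mm up; the moving jaw and then the crank are on the -y side. Castings reach from y = +34 to -66 mm, beyond that only screw and crank.
- vise_crank (a joint): Crank angle about the screw (rad). At 0 the arm points straight up; grows clockwise seen from the crank end (from up towards the vise's +x, then down). Starts at 0.25 to 0.65; the jaws meet the plate at about 6.3, hard stop at 6.95. Stays where left (friction 0.06 N m, 2 N at the grip). The crank moves 3 mm along the screw per turn.
- crank_grip (a point): Middle of the black turning sleeve of the crank: a pin 14 mm in diameter and 46 mm long, parallel to the vise's y, 38 mm off the screw axis. The steel crank arm (8 mm thick, hub 22 mm in diameter) is 27 mm from this point towards the vise; the free end is 21 mm the other way.
- crank_axis (a point): Point on the screw axis about which crank_grip circles (radius 38 mm, in the vise's x-z plane), 80 mm above the bench.
- plate: Loose brass plate 90 mm wide (its x), 4 mm thick (its y), 100 mm tall (its z), about 0.25 kg, origin at the middle of its lower edge. It stands on the vise's bed, 95 mm above the bench, against the fixed jaw, with 3 mm of play towards the moving jaw; its x and y are the vise's x and y.
- plate_top (a point): Middle of the plate's upper edge, 195 mm above the bench.
- clamp_pivot (a point): Orange spring clamp's pivot (coil 14 mm across). It stands on the rail, jaws down: x along rail and hinge, y the way it opens. Two handles, 16 mm wide, rise 51 mm above the pivot, outer faces 48 mm apart at 35 mm up, 59 mm at the top; squeezed, they end upright, 22 mm apart. Tips 46 mm below the pivot. 65 g. This frame belongs to the +y arm: it leans by half the opening when squeezed evenly.
- clamp_tip1 (a point): Inner lower end of the orange clamp's +y jaw.
- clamp_tip2 (a point): Inner lower end of the orange clamp's -y jaw.
- clamp_arm (a joint): Opening angle of the orange clamp (rad): 0 as it sits on the 6 mm rail (tips 6 mm apart), 0.70 wide open against its stop (tips 37 mm apart). The spring takes about 6 N on the handles to start and 13 N at the stop, pressed 35 mm above the pivot; let go, it snaps shut.
- rail: Fixed clamp rail: wooden base 230 x 80 mm, 16 mm thick, with an upright aluminium batten 6 mm thick along its x, top 75 mm above the bench, onto which the clamps are pushed until the coil sits on its top edge. Origin under its centre.
- clamp_blue_pivot (a point): Centre of the blue spring clamp on the rail, like the orange one. Leave it.
- clamp_grey_pivot (a point): Centre of the grey spring clamp on the rail, like the orange one. Leave it.
- loupe: Black eye loupe, 37 mm in diameter, 30 mm tall, loose on the bench. Origin at its foot.
- watch: Brass pocket watch lying on the bench, 48 mm in diameter, 9 mm thick. Origin at its underside.
- oil: Small amber oil bottle, 34 mm in diameter, 65 mm tall. Origin at its foot.
- driver: Red-handled screwdriver, 150 mm, lying on the bench.
- dish: Shallow glass dish, 70 mm in diameter, 22 mm tall. Origin at its foot.
- tin: Aluminium parts tin, 52 mm in diameter, 28 mm tall. Origin at its foot.
There are look-alikes about, which are no part of the job. Leave any turquoise look-alike of the plate alone.

How it is judged:
By the outcome, as a careful person would: the job done as asked, in the order asked, and still so for the second after the job is handed in, while the arm keeps its last pose, push and grip.
It also fails if it takes over 64 s, if anything falls off the work surface, if the arm or the gripper's body presses on something with over 40 N, if the wrist force passes 120 N, or if a joint passes its speed limit or range.

## Working session

There is one attempt and no reset: what is moved stays moved. The work goes in short steps, Python scripts to look and compute and a tool call to move; the robot and the scene stay as the last step left them, time stands still between calls to the robot, and variables do not carry over. Pictures are saved under pics/ and viewed, about 8 in all and at most 12, crops included, and the job is handed in when it is done.

Besides the shell and the picture viewer there is one more tool, called after "Emit:" as a command line: name --pt "numbers of a row" for each row, then --argument value for the rest. send_rows: Moves the arm, as the interface text tells. Its arguments: {"type":"object","properties":{"rows":{"type":"array"},"claw":{"type":"number"}},"required":["rows"]}

```bash
ls; mkdir -p pics; cat > h.py <<'E'
import numpy as np, cv2
from cell import bot
def shot(n,name=None):
    p,d=bot.camera(n)
    if name: cv2.imwrite('pics/'+name+'.png',p)
    return p,d
def world(n,d,u,v,z=None):
    c=bot.camera_params(n);z=d[int(v),int(u)] if z is None else z
    q=np.array([(u-c['cx'])/c['fx']*z,-(v-c['cy'])/c['fy']*z,-z,1]);return (c['pose']@q)[:3]
def proj(n,P):
    c=bot.camera_params(n);q=np.linalg.inv(c['pose'])@np.r_[P,1]
    return c['cx']+c['fx']*q[0]/-q[2], c['cy']-c['fy']*q[1]/-q[2]
E
python3 - <<'E'
from h import *
np.set_printoptions(precision=1,suppress=True)
a,_=shot('scene'); b,_=shot('top')
cv2.imwrite('pics/s1.png',a); cv2.imwrite('pics/t1.png',b)
for n in ['scene','top']:
    print(n,{k:(v if k!='pose' else np.array(v).round(3).tolist()) for k,v in bot.camera_params(n).items()})
    for t in ['vise','crank_grip','crank_axis','plate','plate_top','clamp_pivot','clamp_tip1','clamp_tip2','rail','clamp_blue_pivot','clamp_grey_pivot','loupe','watch','oil','driver','dish','tin']:
        for r in bot.pinpoint(t,n)[:3]:
            print(t,np.array(r['at']),round(r['conf'],2),np.array(proj(n,r['at'])))
print(bot.state())
E
```

```text
pics
scene {'fx': 543.0455768540286, 'fy': 543.0455768540286, 'cx': 272.4577246657734, 'cy': 215.83385077877395, 'pose': [[0.147, -0.653, 0.743, 1538.204], [0.989, 0.089, -0.117, -108.691], [0.011, 0.752, 0.659, 998.189], [0.0, 0.0, 0.0, 1.0]]}
vise [ 558.6 -110.1   -4.6] 0.84 [211.5 260.7]
crank_grip [ 598.7 -220.3  115.4] 0.58 [162.  241.7]
crank_axis [ 674.1 -335.4    3.8] 0.58 [117.9 302.9]
crank_axis [ 587.8 -220.9   80.3] 0.57 [163.6 249.2]
plate [541.8  55.2   5.2] 0.71 [274.5 247.2]
plate [ 554.1 -106.5   97.2] 0.68 [210.3 230.1]
plate [ 421.8 -196.9    0.7] 0.61 [176.2 226.5]
plate_top [ 419.6 -196.   104.9] 0.87 [172.3 196.2]
plate_top [ 675.  -335.5    3.7] 0.68 [117.9 303.2]
plate_top [543.3  51.9 101. ] 0.66 [273.8 220.2]
clamp_pivot [588.6 217.   85.8] 0.6 [342.4 230.9]
clamp_tip1 [587.4 221.3  39.8] 0.56 [342.2 243.7]
clamp_tip1 [585.3 214.6  34. ] 0.5 [339.2 245.1]
clamp_tip2 [587.4 221.3  39.8] 0.56 [342.2 243.7]
clamp_tip2 [585.3 214.6  34. ] 0.5 [339.2 245.1]
rail [518.4 210.4  -1.8] 0.71 [330.5 237.5]
rail [411.5 393.7   3.8] 0.49 [384.9 204.5]
clamp_blue_pivot [4
[... 2266 characters left out ...]
[276.4 270.3]
oil [514.3 205.4  -0.8] 0.53 [232.7 226.6]
oil [655.  406.1  -1.2] 0.51 [167.7 181. ]
driver [ 673.5 -330.3    3.8] 0.59 [410.4 172.9]
dish [413.4 391.7   5. ] 0.96 [168.6 261. ]
dish [583.5 218.2  83. ] 0.6 [224.6 199. ]
tin [515.2 208.4  79.7] 0.64 [227.8 223.3]
tin [ 734.5 -185.2   -0.1] 0.58 [361.2 154.1]
{'time': 1.8, 'qpos': array([ 1. ,  0.2,  1.6,  0. ,  1.4, -0.2]), 'joint_vel': array([ 0., -0., -0., -0., -0., -0.]), 'effort': array([  0. , -44.5, -35.2,  -0. ,   0. ,  -0. ]), 'tool_pos': array([207.3, 536.4, 404.7]), 'ee_rot': array([ 0.2,  1. , -0. , -0. ]), 'contact_force': array([-0.1,  0.3, -0.4]), 'ft_torque': array([-0., -0., -0.]), 'opening': 85.39114621683528}
```

View images.

```bash
python3 - <<'E'
import cv2,numpy as np
a=cv2.imread('pics/s1.png');b=cv2.imread('pics/t1.png')
cv2.imwrite('pics/v1.png',cv2.resize(a,(800,600),interpolation=cv2.INTER_CUBIC))
def c(i,x0,x1,y0,y1):return cv2.resize(i[y0:y1,x0:x1],(400,300),interpolation=cv2.INTER_CUBIC)
cv2.imwrite('pics/v2.png',np.vstack([np.hstack([c(a,140,260,170,260),c(a,290,410,170,260)]),np.hstack([c(b,310,430,150,240),c(b,160,280,170,260)])]))
E
```

```text
(no output)
```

View pics/v1.png

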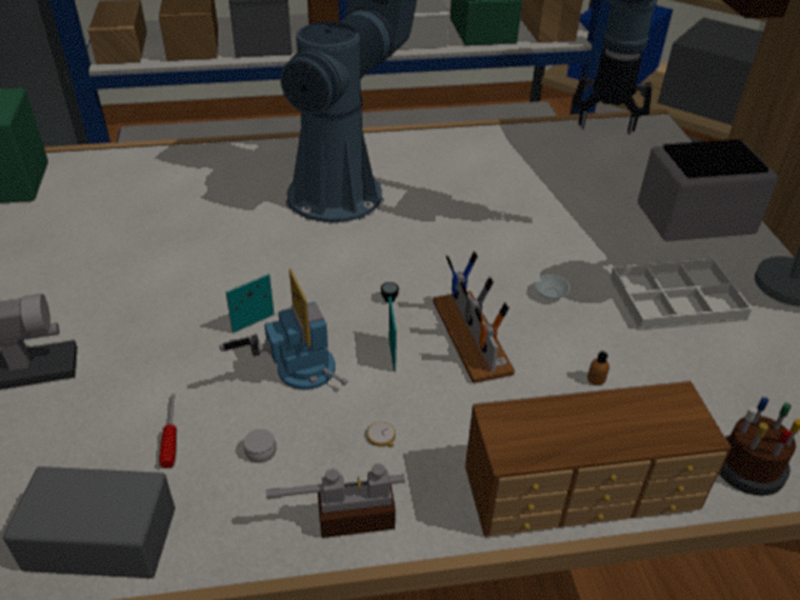

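View pics/v2.png

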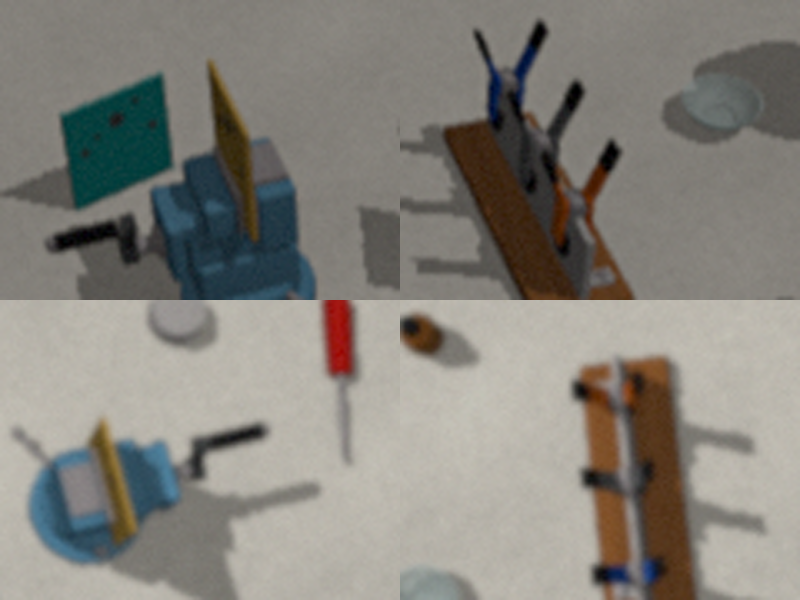

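```bash
cat >> h.py <<'E'
def cloud(n,p,d):
    c=bot.camera_params(n);v,u=np.mgrid[0:420,0:560]
    q=np.stack([(u-c['cx'])/c['fx']*d,-(v-c['cy'])/c['fy']*d,-d,np.ones_like(d)],-1)
    return (q@np.array(c['pose']).T)[...,:3]
def region(n,p,d,c,r,hue=None,dark=False,zmin=20):
    w=cloud(n,p,d);h=cv2.cvtColor(p,cv2.COLOR_BGR2HSV)
    m=(d>0)&(np.abs(w-np.array(c))<np.array(r)).all(-1)&(w[...,2]>zmin)
    if hue: m&=(h[...,0]>=hue[0])&(h[...,0]<=hue[1])&(h[...,1]>90)
    if dark: m&=h[...,2]<60
    return w[m]
def axis(P):
    m=np.median(P,0);u,s,vt=np.linalg.svd(P-P.mean(0),full_matrices=False);v=vt[0]*np.sign(vt[0][0]);return P.mean(0),v,s/np.sqrt(len(P))
E
python3 - <<'E'
from h import *
np.set_printoptions(precision=2,suppress=True)
def rep(t,P):
    if len(P)<5: print(t,len(P));return
    m,v,s=axis(P); x=axis(P[:,:2]*1.0)
    print(t,len(P),'mean',m,'dir',v,'s',s,'xyyaw',np.arctan2(x[1][1],x[1][0]),'pct5/95',np.percentile(P,[3,97],axis=0))
for n in ['scene','top']:
    p,d=shot(n)
    rep(n+' plate',region(n,p,d,(554,-105,160),(70,40,60),(12,35),zmin=140))
    rep(n+' platetop',region(n,p,d,(554,-105,195),(70,40,9),(12,35),zmin=140))
    rep(n+' sleeve',region(n,p,d,(597,-225,115),(30,45,25),dark=True,zmin=90))
    rep(n+' clamp orange',region(n,p,d,(586,217,90),(30,45,60),(3,16),zmin=40))
    rep(n+' clamp grips',region(n,p,d,(586,217,120),(30,50,30),dark=True,zmin=95))
    g=region(n,p,d,(586,217,120),(30,50,30),dark=True,zmin=95)
    for s in (1,-1):
        P=g[(g[:,1]-217)*s>0]; rep(f'  grip{s}',P)
    rep(n+' batten',region(n,p,d,(515,208,75),(130,40,5)))
    for t in ['crank_grip','crank_axis','clamp_pivot']:
        for r in bot.pinpoint(t,n)[:1]: print(t,np.array(r['at']),r['conf'])
print(bot.state()['time'],bot.state()['ee_rot'])
E
```

```text
scene plate 207 mean [ 561.62 -104.76  172.05] dir [ 0.97  0.24 -0.09] s [26.17 17.78  0.93] xyyaw 0.24424800982803035 pct5/95 [[ 519.1  -115.35  141.17]
 [ 597.56  -94.5   197.98]]
scene platetop 59 mean [ 558.82 -105.07  193.73] dir [0.97 0.24 0.  ] s [24.68  3.54  1.1 ] xyyaw 0.23768720125969614 pct5/95 [[ 519.72 -115.22  187.12]
 [ 595.93  -95.68  199.39]]
scene sleeve 137 mean [ 597.12 -204.15  116.65] dir [ 0.32 -0.89  0.32] s [17.78  8.08  3.13] xyyaw -1.249667478328533 pct5/95 [[ 582.33 -231.1    91.42]
 [ 606.52 -180.77  125.77]]
scene clamp orange 156 mean [587.54 216.12  85.87] dir [0.03 0.26 0.97] s [21.33 12.38  5.61] xyyaw -1.402634355803291 pct5/95 [[577.48 198.51  49.36]
 [595.97 235.44 118.03]]
scene clamp grips 65 mean [586.89 219.06 126.68] dir [ 0.15 -0.99  0.06] s [23.6   7.15  4.81] xyyaw -1.423486073587808 pct5/95 [[576.94 188.94 112.57]
 [597.04 242.97 136.32]]
  grip1 37 mean [583.85 239.19 125.57] dir [ 0.05 -0.31 -0.95] s [6.65 4.38 1.57] xyyaw 0.12937646262594 pct5/95 [[576.54 235.22 115.19]
 [590.48 244.34 135.35]]
  grip-1 28 mean [590.9  192.47 128.14] 
[... 1242 characters left out ...]
pct5/95 [[577.81 190.2  115.05]
 [591.01 242.59 136.57]]
  grip1 14 mean [582.04 239.85 125.15] dir [ 0.04 -0.23 -0.97] s [6.62 3.12 0.91] xyyaw 0.14225945975913126 pct5/95 [[577.51 237.08 112.81]
 [586.8  242.65 133.88]]
  grip-1 12 mean [586.57 192.82 133.95] dir [ 0.89  0.39 -0.23] s [3.76 2.31 1.4 ] xyyaw 0.3686568986637697 pct5/95 [[580.6  190.18 131.  ]
 [591.25 196.43 136.87]]
top batten 127 mean [508.35 209.03  75.62] dir [0.99 0.13 0.  ] s [62.23  2.38  1.9 ] xyyaw 0.13008624279752182 pct5/95 [[410.78 195.58  71.83]
 [614.13 224.08  79.36]]
crank_grip [654.9 405.8  -4.1] 0.53
crank_axis [ 584.2 -220.2   75.1] 0.67
clamp_pivot [ 552.2 -106.7   93.1] 0.71
2.2 [ 0.18  0.98 -0.   -0.  ]
```

```bash
cat >> h.py <<'E'
from scipy.spatial.transform import Rotation as Ro
def rot(yaw): # tool down, tool y axis at world yaw
    t=yaw+np.pi/2
    return np.array([[np.cos(t),np.sin(t),0],[np.sin(t),-np.cos(t),0],[0,0,-1]])
def plan(grasp,yaw,path=None):
    "shift+turn for grasp point (155 ahead) at yaw"
    s=bot.state();R=Ro.from_quat(s['ee_rot']);
    D=R.as_matrix().T@(np.array(grasp)+[0,0,155]-s['tool_pos'])/1000
    r=(R.inv()*Ro.from_matrix(rot(yaw))).as_rotvec()
    print('t',round(s['time'],2),'pos',s['tool_pos'].round(1),'F',np.round(s['contact_force'],1),'open',round(s['opening'],1),'ROW',D.round(4).tolist(),r.round(3).tolist())
E
python3 -c "
from h import *
plan((599.4,-222.8,180),0.24); print(rot(.24))"
```

```text
t 2.2 pos [207.3 536.4 404.7] F [ 0.3 -0.7 -0.1] open 85.3 ROW [-0.6394, -0.5668, 0.0697] [-0.0, 0.0, 0.962]
[[-0.23770263  0.97133797  0.        ]
 [ 0.97133797  0.23770263  0.        ]
 [ 0.          0.         -1.        ]]
```

Emit:
send_rows --pt "-0.639 -0.567 0 0 0 0.962" --pt "-0.639 -0.567 0 0 0 0.962" --pt "-0.639 -0.567 0 0 0 0.962" --pt "-0.639 -0.567 0 0 0 0.962" --pt "-0.639 -0.567 0 0 0 0.962" --pt "-0.639 -0.567 0 0 0 0.962" --pt "-0.639 -0.567 0 0 0 0.962" --pt "-0.639 -0.567 0 0 0 0.962" --pt "-0.639 -0.567 0 0 0 0.962" --pt "-0.639 -0.567 0 0 0 0.962" --pt "-0.639 -0.567 0 0 0 0.962" --pt "-0.639 -0.567 0 0 0 0.962" --claw 0.06

```text
time: 3.2
tool_pos: [436.9, 89.9, 405.1]
ee_rot: [0.617, 0.787, 0.0, 0.0]
contact_force: [0.3, 1.7, -0.1]
opening: 59.8
```

```bash
python3 -c "
from h import *
plan((599.4,-222.8,250),0.24)"
```

```text
t 3.2 pos [436.9  89.9 405.1] F [ 0.3  1.7 -0.1] open 59.8 ROW [-0.3424, 0.0836, 0.0003] [0.001, 0.0, -0.0]
```

Emit:
send_rows --pt "-0.342 0.084 0 0 0 0" --pt "-0.342 0.084 0 0 0 0" --pt "-0.342 0.084 0 0 0 0" --pt "-0.342 0.084 0 0 0 0" --pt "-0.342 0.084 0 0 0 0" --pt "-0.342 0.084 0 0 0 0" --pt "-0.342 0.084 0 0 0 0" --pt "-0.342 0.084 0 0 0 0" --pt "-0.342 0.084 0 0 0 0" --pt "-0.342 0.084 0.035 0 0 0" --pt "-0.342 0.084 0.07 0 0 0" --pt "-0.342 0.084 0.07 0 0 0"

```text
time: 4.2
tool_pos: [597.1, -219.7, 326.7]
ee_rot: [0.618, 0.786, -0.001, -0.006]
contact_force: [-1.1, 0.6, -1.2]
opening: 59.7
```

```bash
python3 - <<'E'
from h import *
a,_=shot('scene');b,_=shot('top')
def c(i,x0,x1,y0,y1):return cv2.resize(i[y0:y1,x0:x1],(400,300),interpolation=cv2.INTER_CUBIC)
cv2.imwrite('pics/v3.png',np.hstack([c(a,120,240,160,250),c(b,320,440,140,230)]))
plan((599.4,-222.8,115),0.24)
E
```

```text
t 4.3 pos [ 598.9 -220.   333.5] F [0.4 0.3 1.6] open 60.0 ROW [-0.003, -0.0, 0.0635] [-0.003, -0.003, -0.0]
```

View pics/v3.png

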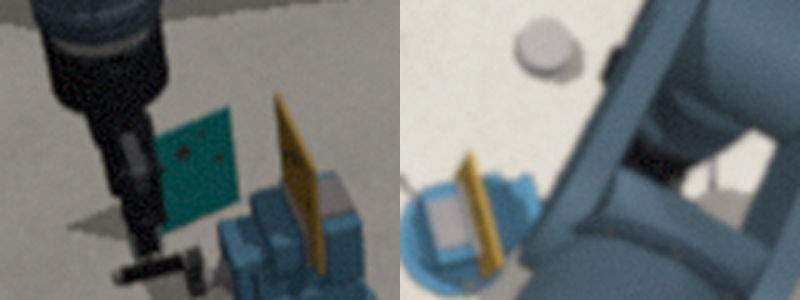

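Emit:
send_rows --pt "-0.003 0 0.03 0 0 0" --pt "-0.003 0 0.05 0 0 0" --pt "-0.003 0 0.0635 0 0 0" --pt "-0.003 0 0.0635 0 0 0" --pt "-0.003 0 0.0635 0 0 0"

```text
time: 4.72
tool_pos: [600.6, -223.1, 272.6]
ee_rot: [0.617, 0.787, 0.0, 0.001]
contact_force: [0.9, 0.9, -0.8]
opening: 60.1
```

Emit:
send_rows --pt "0 0 0 0 0 0" --pt "0 0 0 0 0 0" --pt "0 0 0 0 0 0" --pt "0 0 0 0 0 0" --pt "0 0 0 0 0 0" --pt "0 0 0 0 0 0" --pt "0 0 0 0 0 0" --pt "0 0 0 0 0 0" --claw 0.0

```text
time: 5.38
tool_pos: [600.6, -223.4, 272.3]
ee_rot: [0.617, 0.787, 0.0, 0.001]
contact_force: [0.3, 0.3, 6.4]
opening: 12.2
```

```bash
python3 - <<'E'
from h import *
plan((599.4,-222.8,115),0.24)
for n in ('scene',):
    shot(n,'g1')
    for t in ['crank_grip','crank_axis']:
        for r in bot.pinpoint(t,n)[:2]: print(t,np.array(r['at']).round(1),r['conf'])
a=cv2.imread('pics/g1.png')
cv2.imwrite('pics/v4.png',cv2.resize(a[190:265,130:230],(800,600),interpolation=cv2.INTER_CUBIC))
E
```

```text
t 5.38 pos [ 600.6 -223.4  272.3] F [0.3 0.3 6.4] open 12.2 ROW [0.0009, -0.001, 0.0023] [0.002, 0.001, -0.0]
crank_grip [ 601.3 -215.9  113.7] 0.59
crank_axis [ 588.6 -222.4   77.7] 0.58
```

View pics/v4.png

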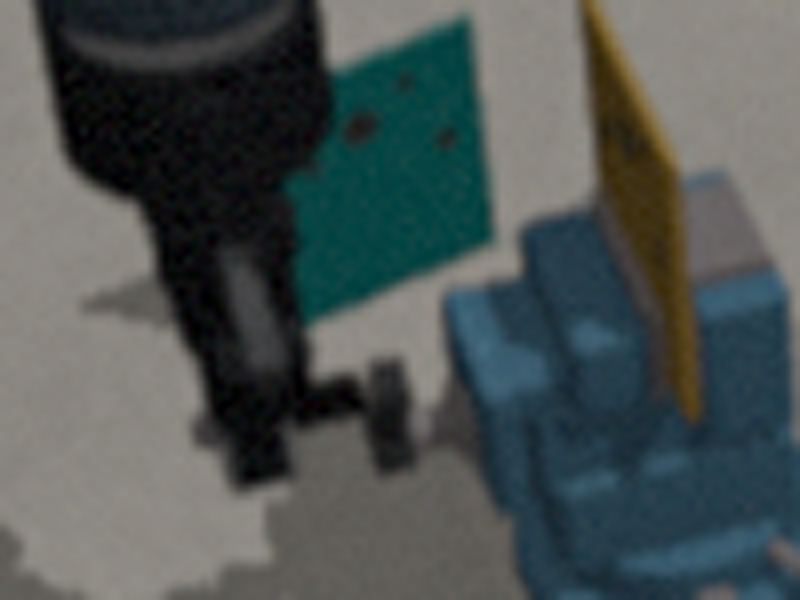

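```bash
cat >> h.py <<'E'
def arc(f0,f1,n=12,r=.038):
    return [[round(.003*(f-f0)/6.283,4),round(r*(np.sin(f)-np.sin(f0)),4),round(r*(np.cos(f0)-np.cos(f)),4),0,0,0] for f in np.linspace(f0,f1,n+1)[1:]]
E
python3 -c "
from h import *
print(arc(.357,1.557))"
```

```text
[[np.float64(0.0), np.float64(0.0035), np.float64(0.0015), 0, 0, 0], [np.float64(0.0001), np.float64(0.0068), np.float64(0.0033), 0, 0, 0], [np.float64(0.0001), np.float64(0.0099), np.float64(0.0055), 0, 0, 0], [np.float64(0.0002), np.float64(0.0128), np.float64(0.008), 0, 0, 0], [np.float64(0.0002), np.float64(0.0154), np.float64(0.0107), 0, 0, 0], [np.float64(0.0003), np.float64(0.0178), np.float64(0.0137), 0, 0, 0], [np.float64(0.0003), np.float64(0.0198), np.float64(0.0169), 0, 0, 0], [np.float64(0.0004), np.float64(0.0215), np.float64(0.0203), 0, 0, 0], [np.float64(0.0004), np.float64(0.0229), np.float64(0.0239), 0, 0, 0], [np.float64(0.0005), np.float64(0.0239), np.float64(0.0275), 0, 0, 0], [np.float64(0.0005), np.float64(0.0245), np.float64(0.0313), 0, 0, 0], [np.float64(0.0006), np.float64(0.0247), np.float64(0.0351), 0, 0, 0]]
```

Emit:
send_rows --pt "0 0.0035 0.0015 0 0 0" --pt "0 0.0068 0.0033 0 0 0" --pt "0 0.0099 0.0055 0 0 0" --pt "0 0.0128 0.008 0 0 0" --pt "0 0.0154 0.0107 0 0 0" --pt "0 0.0178 0.0137 0 0 0"

```text
time: 6.03
tool_pos: [618.0, -218.9, 257.4]
ee_rot: [0.617, 0.787, 0.0, 0.001]
contact_force: [2.5, -0.1, 3.5]
opening: 12.0
```

```bash
python3 -c "
from h import *
s=bot.state();u=np.array([.971,.238,0]);F=s['contact_force'];print('lat',u@s['tool_pos'],'z',s['tool_pos'][2]-155,'Flat',u@F,F,s['ft_torque'],s['opening'])"
```

```text
lat 547.9442162419073 z 102.38661439013401 Flat 2.3849437386561694 [ 2.47770593 -0.08785176  3.52489256] [-0.08355344 -0.46965611 -0.03632051] 11.991886328383579
```

```bash
sed -i 's/return \[\[round/return [[float(x) for x in y] for y in [[round/; s/,0,0,0\] for f in np.linspace(f0,f1,n+1)\[1:\]\]/,0,0,0] for f in np.linspace(f0,f1,n+1)[1:]]]/' h.py
python3 -c "
from h import *
for i in range(4):print(arc(.957+1.26*i,.957+1.26*(i+1)))"
```

```text
[[0.0001, 0.0021, 0.0034, 0.0, 0.0, 0.0], [0.0001, 0.0039, 0.007, 0.0, 0.0, 0.0], [0.0002, 0.0053, 0.0107, 0.0, 0.0, 0.0], [0.0002, 0.0062, 0.0146, 0.0, 0.0, 0.0], [0.0003, 0.0068, 0.0185, 0.0, 0.0, 0.0], [0.0003, 0.0069, 0.0225, 0.0, 0.0, 0.0], [0.0004, 0.0067, 0.0265, 0.0, 0.0, 0.0], [0.0004, 0.006, 0.0304, 0.0, 0.0, 0.0], [0.0005, 0.0049, 0.0342, 0.0, 0.0, 0.0], [0.0005, 0.0034, 0.0379, 0.0, 0.0, 0.0], [0.0006, 0.0015, 0.0415, 0.0, 0.0, 0.0], [0.0006, -0.0007, 0.0448, 0.0, 0.0, 0.0]]
[[0.0001, -0.0026, 0.0031, 0.0, 0.0, 0.0], [0.0001, -0.0054, 0.0058, 0.0, 0.0, 0.0], [0.0002, -0.0086, 0.0083, 0.0, 0.0, 0.0], [0.0002, -0.012, 0.0104, 0.0, 0.0, 0.0], [0.0003, -0.0156, 0.0121, 0.0, 0.0, 0.0], [0.0003, -0.0193, 0.0135, 0.0, 0.0, 0.0], [0.0004, -0.0232, 0.0144, 0.0, 0.0, 0.0], [0.0004, -0.0271, 0.015, 0.0, 0.0, 0.0], [0.0005, -0.0311, 0.0151, 0.0, 0.0, 0.0], [0.0005, -0.0351, 0.0148, 0.0, 0.0, 0.0], [0.0006, -0.039, 0.0141, 0.0, 0.0, 0.0], [0.0006, -0.0428, 0.013, 0.0, 0.0, 0.0]]
[[0.0001, -0.0037, -0.0015, 0.0, 0.0, 0.0], [0.0001, -0.0072, -0.0034, 0.0, 0.0, 0.0], [0.0002, -0.0105, -0
[... 210 characters left out ...]
6, -0.0212, 0.0, 0.0, 0.0], [0.0005, -0.0239, -0.025, 0.0, 0.0, 0.0], [0.0005, -0.0248, -0.0289, 0.0, 0.0, 0.0], [0.0006, -0.0254, -0.0328, 0.0, 0.0, 0.0], [0.0006, -0.0255, -0.0368, 0.0, 0.0, 0.0]]
[[0.0001, 0.0003, -0.004, 0.0, 0.0, 0.0], [0.0001, 0.001, -0.0079, 0.0, 0.0, 0.0], [0.0002, 0.0022, -0.0117, 0.0, 0.0, 0.0], [0.0002, 0.0037, -0.0154, 0.0, 0.0, 0.0], [0.0003, 0.0056, -0.0189, 0.0, 0.0, 0.0], [0.0003, 0.0078, -0.0222, 0.0, 0.0, 0.0], [0.0004, 0.0104, -0.0252, 0.0, 0.0, 0.0], [0.0004, 0.0133, -0.028, 0.0, 0.0, 0.0], [0.0005, 0.0165, -0.0304, 0.0, 0.0, 0.0], [0.0005, 0.0199, -0.0325, 0.0, 0.0, 0.0], [0.0006, 0.0235, -0.0342, 0.0, 0.0, 0.0], [0.0006, 0.0273, -0.0355, 0.0, 0.0, 0.0]]
```

Emit:
send_rows --pt "0.0001 0.0021 0.0034 0 0 0" --pt "0.0001 0.0039 0.007 0 0 0" --pt "0.0002 0.0053 0.0107 0 0 0" --pt "0.0002 0.0062 0.0146 0 0 0" --pt "0.0003 0.0068 0.0185 0 0 0" --pt "0.0003 0.0069 0.0225 0 0 0" --pt "0.0004 0.0067 0.0265 0 0 0" --pt "0.0004 0.006 0.0304 0 0 0" --pt "0.0005 0.0049 0.0342 0 0 0" --pt "0.0005 0.0034 0.0379 0 0 0" --pt "0.0006 0.0015 0.0415 0 0 0" --pt "0.0006 -0.0007 0.0448 0 0 0"

```text
time: 7.03
tool_pos: [615.5, -218.9, 212.3]
ee_rot: [0.617, 0.787, -0.001, -0.001]
contact_force: [-5.2, -4.8, 6.8]
opening: 11.9
```

```bash
cat >> h.py <<'E'
def lat():
    s=bot.state();u=np.array([.971,.238,0]);F=s['contact_force'];print('lat',(u@s['tool_pos']).round(1),'z',(s['tool_pos'][2]-155).round(1),'Flat',(u@F).round(1),F.round(1),s['ft_torque'].round(2),round(s['opening'],1))
E
python3 -c "
from h import *
lat()"
```

```text
lat 545.6 z 57.3 Flat -6.2 [-5.2 -4.8  6.8] [-0.65  0.95  0.08] 11.9
```

Emit:
send_rows --pt "0.0001 -0.0036 0.0025 0 0 0" --pt "0.0001 -0.0066 0.005 0 0 0" --pt "0.0002 -0.0098 0.0074 0 0 0" --pt "0.0002 -0.0132 0.0095 0 0 0" --pt "0.0003 -0.0168 0.0112 0 0 0" --pt "0.0003 -0.0205 0.0126 0 0 0" --pt "0.0004 -0.0244 0.0135 0 0 0" --pt "0.0004 -0.0283 0.0141 0 0 0" --pt "0.0005 -0.0323 0.0142 0 0 0" --pt "0.0005 -0.0363 0.0139 0 0 0" --pt "0.0006 -0.0402 0.0132 0 0 0" --pt "0.0006 -0.044 0.0121 0 0 0"

```text
time: 8.03
tool_pos: [574.0, -228.2, 201.2]
ee_rot: [0.617, 0.787, 0.001, 0.001]
contact_force: [4.9, 0.8, 6.4]
opening: 12.1
```

```bash
python3 -c "
from h import *
lat()"
```

```text
lat 503.0 z 46.2 Flat 5.0 [4.9 0.8 6.4] [ 0.03 -0.67 -0.07] 12.1
```

Emit:
send_rows --pt "0.0001 -0.0037 -0.0025 0 0 0" --pt "0.0001 -0.0072 -0.0044 0 0 0" --pt "0.0002 -0.0105 -0.0066 0 0 0" --pt "0.0002 -0.0135 -0.0092 0 0 0" --pt "0.0003 -0.0163 -0.0121 0 0 0" --pt "0.0003 -0.0187 -0.0153 0 0 0" --pt "0.0004 -0.0208 -0.0187 0 0 0" --pt "0.0004 -0.0226 -0.0222 0 0 0" --pt "0.0005 -0.0239 -0.026 0 0 0" --pt "0.0005 -0.0248 -0.0299 0 0 0" --pt "0.0006 -0.0254 -0.0338 0 0 0" --pt "0.0006 -0.0255 -0.0378 0 0 0"

```text
time: 9.03
tool_pos: [548.9, -233.6, 238.3]
ee_rot: [0.618, 0.787, 0.001, 0.001]
contact_force: [8.9, -0.9, -2.6]
opening: 11.8
```

```bash
python3 -c "
from h import *
lat()"
```

```text
lat 477.4 z 83.3 Flat 8.4 [ 8.9 -0.9 -2.6] [-0.16 -1.34 -0.14] 11.8
```

Emit:
send_rows --pt "0.0001 0.0013 -0.004 0 0 0" --pt "0.0001 0.0025 -0.0079 0 0 0" --pt "0.0002 0.0037 -0.0117 0 0 0" --pt "0.0002 0.0052 -0.0154 0 0 0" --pt "0.0003 0.0071 -0.0189 0 0 0" --pt "0.0003 0.0093 -0.0222 0 0 0" --pt "0.0004 0.0119 -0.0252 0 0 0" --pt "0.0004 0.0148 -0.028 0 0 0" --pt "0.0005 0.018 -0.0304 0 0 0" --pt "0.0005 0.0214 -0.0325 0 0 0" --pt "0.0006 0.025 -0.0342 0 0 0" --pt "0.0006 0.0288 -0.0355 0 0 0"

```text
time: 10.03
tool_pos: [575.4, -227.0, 273.2]
ee_rot: [0.617, 0.787, -0.001, -0.002]
contact_force: [-2.5, -5.5, 3.2]
opening: 12.3
```

```bash
python3 -c "
from h import *
lat();print(arc(5.997,7.077,12))"
```

```text
lat 504.7 z 118.2 Flat -3.8 [-2.5 -5.5  3.2] [-0.72  0.35 -0.01] 12.3
[[0.0, 0.0033, -0.0008, 0.0, 0.0, 0.0], [0.0001, 0.0067, -0.0013, 0.0, 0.0, 0.0], [0.0001, 0.0101, -0.0015, 0.0, 0.0, 0.0], [0.0002, 0.0135, -0.0014, 0.0, 0.0, 0.0], [0.0002, 0.0169, -0.001, 0.0, 0.0, 0.0], [0.0003, 0.0203, -0.0003, 0.0, 0.0, 0.0], [0.0003, 0.0235, 0.0007, 0.0, 0.0, 0.0], [0.0003, 0.0267, 0.002, 0.0, 0.0, 0.0], [0.0004, 0.0297, 0.0035, 0.0, 0.0, 0.0], [0.0004, 0.0326, 0.0054, 0.0, 0.0, 0.0], [0.0005, 0.0353, 0.0075, 0.0, 0.0, 0.0], [0.0005, 0.0378, 0.0098, 0.0, 0.0, 0.0]]
```

Emit:
send_rows --pt "0 0.0033 -0.0008 0 0 0" --pt "0.0001 0.0067 -0.0013 0 0 0" --pt "0.0001 0.0101 -0.0015 0 0 0" --pt "0.0002 0.0135 -0.0014 0 0 0" --pt "0.0002 0.0169 -0.001 0 0 0" --pt "0.0003 0.0203 -0.0003 0 0 0" --pt "0.0003 0.0235 0.0007 0 0 0"

```text
time: 10.62
tool_pos: [599.6, -220.6, 272.8]
ee_rot: [0.617, 0.787, -0.0, -0.0]
contact_force: [-0.9, -6.0, 1.5]
opening: 11.8
```

```bash
python3 -c "
from h import *
lat();print(arc(6.627,7.227,6))"
```

```text
lat 529.7 z 117.8 Flat -2.3 [-0.9 -6.   1.5] [-0.92  0.15  0.05] 11.8
[[0.0, 0.0035, 0.0015, 0.0, 0.0, 0.0], [0.0001, 0.0069, 0.0033, 0.0, 0.0, 0.0], [0.0001, 0.01, 0.0054, 0.0, 0.0, 0.0], [0.0002, 0.0129, 0.0078, 0.0, 0.0, 0.0], [0.0002, 0.0156, 0.0105, 0.0, 0.0, 0.0], [0.0003, 0.018, 0.0135, 0.0, 0.0, 0.0]]
```

Emit:
send_rows --pt "0 0.0035 0.0015 0 0 0" --pt "0.0001 0.0069 0.0033 0 0 0" --pt "0.0001 0.0085 0.0043 0 0 0" --pt "0.0001 0.0085 0.0043 0 0 0"

```text
time: 10.95
tool_pos: [607.9, -218.5, 268.2]
ee_rot: [0.617, 0.787, -0.0, 0.0]
contact_force: [0.6, -6.3, -0.3]
opening: 11.8
```

```bash
python3 -c "
from h import *
lat()"
```

```text
lat 538.3 z 113.2 Flat -0.9 [ 0.6 -6.3 -0.3] [-0.88 -0.16 -0.03] 11.8
```

Emit:
send_rows --pt "0 0.0016 0.0012 0 0 0" --pt "0 0.0031 0.0024 0 0 0" --pt "0 0.0031 0.0024 0 0 0"

```text
time: 11.2
tool_pos: [610.2, -218.1, 266.7]
ee_rot: [0.617, 0.787, -0.001, -0.001]
contact_force: [-8.1, -5.6, 8.0]
opening: 11.9
```

```bash
python3 -c "
from h import *
lat()"
```

```text
lat 540.6 z 111.7 Flat -9.2 [-8.1 -5.6  8. ] [-0.87  1.12  0.07] 11.9
```

Emit:
send_rows --pt "0 0.0015 0.0012 0 0 0" --pt "0 0.0022 0.0018 0 0 0" --pt "0 0.0022 0.0018 0 0 0"

```text
time: 11.45
tool_pos: [611.2, -218.0, 266.1]
ee_rot: [0.617, 0.787, -0.002, -0.002]
contact_force: [-18.0, -6.1, 18.8]
opening: 12.0
```

```bash
python3 -c "
from h import *
lat()"
```

```text
lat 541.6 z 111.1 Flat -18.9 [-18.   -6.1  18.8] [-0.84  2.82  0.16] 12.0
```

Emit:
send_rows --pt "0 -0.0025 -0.0022 0 0 0" --pt "0 -0.0025 -0.0022 0 0 0"

```text
time: 11.62
tool_pos: [609.7, -218.2, 266.9]
ee_rot: [0.617, 0.787, -0.001, -0.0]
contact_force: [-4.3, -6.3, 4.5]
opening: 11.9
```

Emit:
send_rows --pt "0 0 0 0 0 0" --pt "0 0 0 0 0 0" --pt "0 0 0 0 0 0" --pt "0 0 0 0 0 0" --pt "0 0 -0.03 0 0 0" --pt "0 0 -0.06 0 0 0" --pt "0 0 -0.1 0 0 0" --pt "0 0 -0.14 0 0 0" --pt "0 0 -0.14 0 0 0" --claw 0.05

```text
time: 12.37
tool_pos: [612.2, -218.1, 417.0]
ee_rot: [0.617, 0.787, 0.001, 0.007]
contact_force: [1.0, -0.6, -0.1]
opening: 49.9
```

```bash
python3 -c "
from h import *
lat()
plan((585.3,217,250),1.703)"
```

```text
lat 542.5 z 262.0 Flat 0.8 [ 1.  -0.6 -0.1] [-0.02 -0.02 -0.03] 49.9
t 12.37 pos [ 612.2 -218.1  417. ] F [ 1.  -0.6 -0.1] open 49.9 ROW [0.4291, 0.0775, 0.0087] [0.002, 0.016, -1.462]
```

Emit:
send_rows --pt "0.429 0.0775 0.0087 0 0 -1.462" --pt "0.429 0.0775 0.0087 0 0 -1.462" --pt "0.429 0.0775 0.0087 0 0 -1.462" --pt "0.429 0.0775 0.0087 0 0 -1.462" --pt "0.429 0.0775 0.0087 0 0 -1.462" --pt "0.429 0.0775 0.0087 0 0 -1.462" --pt "0.429 0.0775 0.0087 0 0 -1.462" --pt "0.429 0.0775 0.0087 0 0 -1.462" --pt "0.429 0.0775 0.0087 0 0 -1.462" --pt "0.429 0.0775 0.0087 0 0 -1.462" --pt "0.429 0.0775 0.0087 0 0 -1.462" --pt "0.429 0.0775 0.0087 0 0 -1.462" --claw 0.085

```text
time: 13.37
tool_pos: [582.3, 222.4, 397.6]
ee_rot: [-0.072, 0.997, 0.001, -0.0]
contact_force: [-0.3, -0.7, -0.1]
opening: 84.8
```

```bash
python3 -c "
from h import *
plan((585.5,217,200),1.703)
a,_=shot('scene');b,_=shot('top')
print(bot.pinpoint('crank_grip','scene')[:1],bot.pinpoint('clamp_pivot','scene')[:2])
def c(i,x0,x1,y0,y1):return cv2.resize(i[y0:y1,x0:x1],(400,300),interpolation=cv2.INTER_CUBIC)
cv2.imwrite('pics/v5.png',np.vstack([np.hstack([c(a,130,250,170,260),c(a,280,400,150,240)]),np.hstack([c(b,310,430,150,240),c(b,160,280,170,260)])]))
"
```

```text
t 13.37 pos [582.3 222.4 397.6] F [-0.3 -0.7 -0.1] open 84.8 ROW [-0.0025, -0.0059, 0.0426] [0.002, -0.001, 0.011]
[{'at': [609.5, -209.5, 108.7], 'conf': 0.46}] [{'at': [589.1, 217.5, 83.7], 'conf': 0.6}]
```

View pics/v5.png

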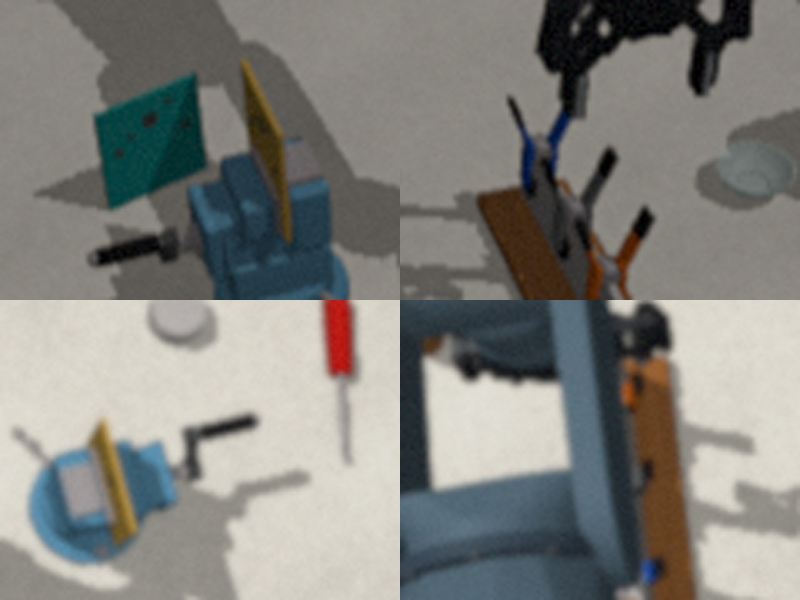

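Emit:
send_rows --pt "-0.0025 -0.006 0.02 0 0 0.01" --pt "-0.0025 -0.006 0.04 0 0 0.01" --pt "-0.0025 -0.006 0.04 0 0 0.01" --pt "-0.0025 -0.006 0.04 0 0 0.01"

```text
time: 13.9
tool_pos: [586.7, 210.7, 357.0]
ee_rot: [-0.059, 0.998, -0.0, -0.002]
contact_force: [0.3, -0.2, 0.1]
opening: 84.7
```

```bash
python3 -c "
from h import *
plan((585.5,217,118),1.703)
a,_=shot('scene')
cv2.imwrite('pics/v6.png',cv2.resize(a[150:255,290:430],(800,600),interpolation=cv2.INTER_CUBIC))
s=bot.state();t=Ro.from_quat(s['ee_rot']).as_matrix();g=s['tool_pos']+155*t[:,2]
print(g,proj('scene',g))"
```

```text
t 13.9 pos [586.7 210.7 357. ] F [ 0.3 -0.2  0.1] open 84.7 ROW [0.0001, 0.0064, 0.084] [-0.0, -0.003, -0.014]
[587.03954267 211.0304723  203.48837592] (np.float64(344.54127727077974), np.float64(193.68758533443932))
```

View pics/v6.png

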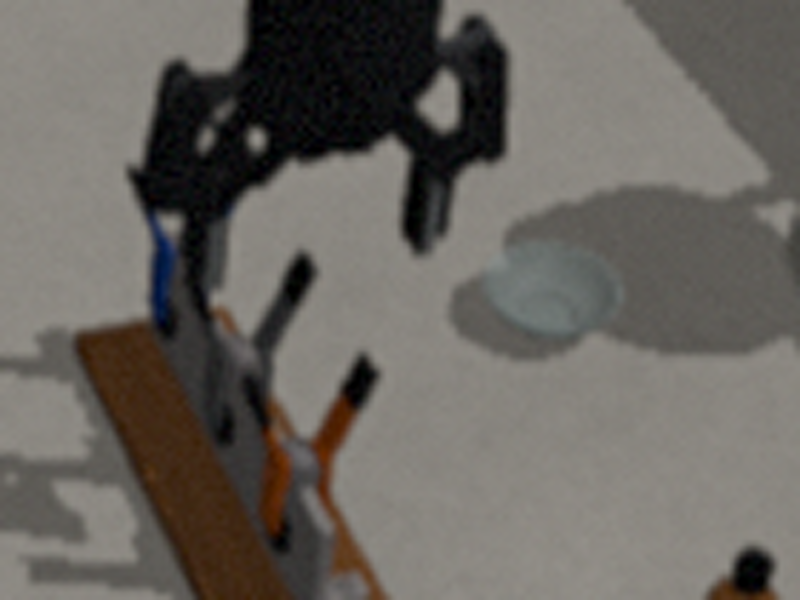

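Emit:
send_rows --pt "0 0.0064 0.02 0 0 -0.014" --pt "0 0.0064 0.04 0 0 -0.014" --pt "0 0.0064 0.04 0 0 -0.014" --pt "0 0.0064 0.04 0 0 -0.014" --pt "0 0.0064 0.04 0 0 -0.014"

```text
time: 14.37
tool_pos: [586.8, 218.0, 320.1]
ee_rot: [-0.067, 0.998, 0.0, 0.001]
contact_force: [-0.5, 0.6, 0.6]
opening: 84.7
```

```bash
python3 -c "
from h import *
plan((585.5,217,118),1.703)"
```

```text
t 14.37 pos [586.8 218.  320.1] F [-0.5  0.6  0.6] open 84.7 ROW [0.0015, -0.0008, 0.0471] [0.0, 0.002, 0.002]
```

Emit:
send_rows --pt "0.001 -0.001 0.015 0 0 0" --pt "0.001 -0.001 0.03 0 0 0" --pt "0.001 -0.001 0.04 0 0 0" --pt "0.001 -0.001 0.047 0 0 0" --pt "0.001 -0.001 0.047 0 0 0" --pt "0.001 -0.001 0.047 0 0 0"

```text
time: 14.87
tool_pos: [585.5, 217.0, 271.7]
ee_rot: [-0.067, 0.998, 0.0, 0.0]
contact_force: [0.1, -0.5, -1.0]
opening: 85.1
```

Emit:
send_rows --pt "0 0 0 0 0 0" --pt "0 0 0 0 0 0" --pt "0 0 0 0 0 0" --pt "0 0 0 0 0 0" --claw 0.055

```text
time: 15.2
tool_pos: [586.0, 217.1, 273.0]
ee_rot: [-0.068, 0.998, 0.0, 0.002]
contact_force: [-0.1, 0.4, 4.7]
opening: 55.1
```

```bash
python3 -c "
from h import *
plan((585.5,217,118),1.703)
a,d=shot('scene','g2')
def c(i,x0,x1,y0,y1):return cv2.resize(i[y0:y1,x0:x1],(800,600),interpolation=cv2.INTER_CUBIC)
cv2.imwrite('pics/v7.png',c(a,295,395,185,260))"
```

```text
t 15.2 pos [586.  217.1 273. ] F [-0.1  0.4  4.7] open 55.1 ROW [0.0005, -0.0, -0.0] [0.0, 0.003, 0.003]
```

View pics/v7.png

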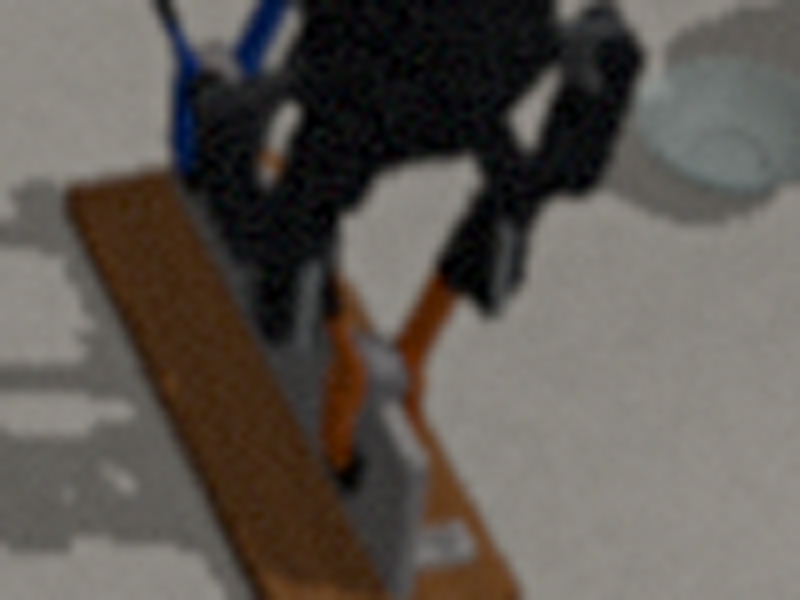

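Emit:
send_rows --pt "0 0 0 0 0 0" --pt "0 0 -0.001 0 0 0" --pt "0 0 -0.002 0 0 0" --pt "0 0 -0.002 0 0 0" --claw 0.04

```text
time: 15.58
tool_pos: [585.9, 217.2, 274.7]
ee_rot: [-0.068, 0.998, 0.0, 0.001]
contact_force: [-0.4, -0.0, 9.2]
opening: 39.9
```

Emit:
send_rows --pt "0 0 0 0 0 0" --pt "0 0 -0.001 0 0 0" --pt "0 0 -0.002 0 0 0" --pt "0 0 -0.002 0 0 0" --pt "0 0 -0.002 0 0 0" --claw 0.03

```text
time: 16.0
tool_pos: [585.6, 217.1, 275.9]
ee_rot: [-0.068, 0.998, 0.0, 0.001]
contact_force: [0.3, 0.3, 6.6]
opening: 30.3
```

Emit:
send_rows --pt "0 0 0 0 0 0" --pt "0 0 -0.001 0 0 0" --pt "0 0 -0.002 0 0 0" --pt "0 0 -0.002 0 0 0" --pt "0 0 -0.002 0 0 0" --pt "0 0 -0.002 0 0 0" --claw 0.0

```text
time: 16.5
tool_pos: [585.5, 216.7, 277.5]
ee_rot: [-0.068, 0.998, -0.0, 0.0]
contact_force: [1.9, -1.8, 6.3]
opening: 19.5
```

```bash
python3 -c "
from h import *
plan((585.5,217,300),1.703)
a,d=shot('scene','g3')
def c(i,x0,x1,y0,y1):return cv2.resize(i[y0:y1,x0:x1],(800,600),interpolation=cv2.INTER_CUBIC)
cv2.imwrite('pics/v8.png',c(a,295,395,185,260))"
```

```text
t 16.5 pos [585.5 216.7 277.5] F [ 1.9 -1.8  6.3] open 19.5 ROW [-0.0001, 0.0002, -0.1775] [-0.001, 0.001, 0.003]
```

View pics/v8.png

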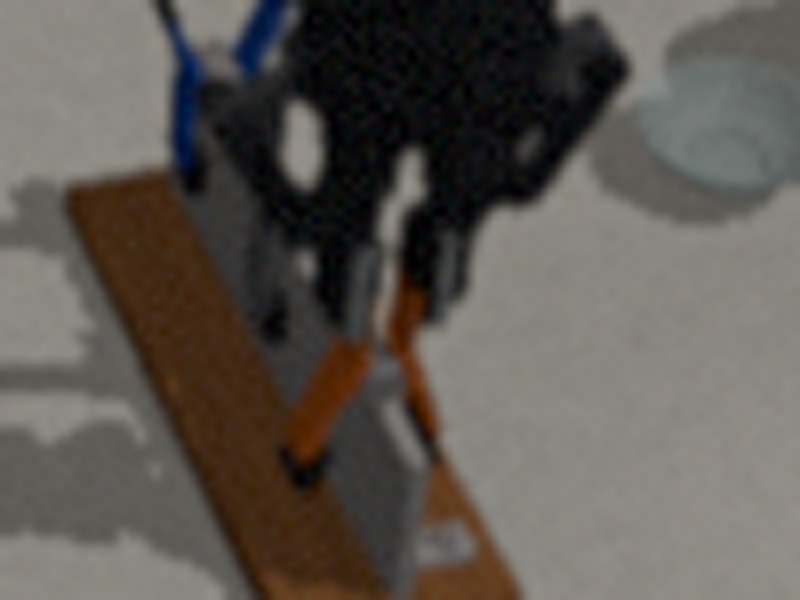

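Emit:
send_rows --pt "0 0 -0.005 0 0 0" --pt "0 0 -0.02 0 0 0" --pt "0 0 -0.04 0 0 0" --pt "0 0 -0.06 0 0 0" --pt "0 0 -0.08 0 0 0" --pt "0 0 -0.1 0 0 0" --pt "0 0 -0.12 0 0 0" --pt "0 0 -0.14 0 0 0" --pt "0 0 -0.16 0 0 0" --pt "0 0 -0.18 0 0 0" --pt "0 0 -0.19 0 0 0" --pt "0 0 -0.19 0 0 0"

```text
time: 17.55
tool_pos: [585.4, 217.3, 469.5]
ee_rot: [-0.068, 0.998, 0.0, 0.002]
contact_force: [-0.3, -0.6, 0.4]
opening: 19.3
```

```bash
python3 - <<'E'
from h import *
np.set_printoptions(precision=2,suppress=True)
s=bot.state();R=Ro.from_quat(s['ee_rot']).as_matrix()
def loc(P): return (np.atleast_2d(P)-s['tool_pos'])@R
for n in ['scene','top']:
    p,d=shot(n,'l_'+n)
    P=region(n,p,d,(585.5,217,250),(30,45,60),(3,16),zmin=150)
    if len(P): 
        L=loc(P);print(n,len(P),'med',np.median(L,0),np.percentile(L,[3,97],axis=0))
        for sg in (1,-1):
            q=L[(L[:,1]*sg>0)];print(' side',sg,np.percentile(q,[5,50,95],axis=0))
    for t in ['clamp_pivot','clamp_tip1','clamp_tip2']:
        for r in bot.pinpoint(t,n)[:2]: print(t,np.array(r['at']),loc(r['at']),round(r['conf'],2))
    for t in ['plate_top']:
        for r in bot.pinpoint(t,n)[:2]: print(t,np.array(r['at']),round(r['conf'],2))
    P=region(n,p,d,(555,-104,160),(70,40,60),(12,35),zmin=140)
    if len(P):
        x=axis(P[:,:2]);print('plate',P.mean(0),np.arctan2(x[1][1],x[1][0]),np.percentile(P,[3,97],axis=0))
        u=np.array([np.cos(.24),np.sin(.24)]);v=np.array([-u[1],u[0]])
        print(' along',np.percentile(P[:,:2]@u,[1,99]),'across',np.percentile(P[:,:2]@v,[5,50,95]),'top z',np.percentile(P[:,2],98))
        T=P[P[:,2]>185]; print(' top across',np.percentile(T[:,:2]@v,[5,50,95]))
plan((555,-104,310),1.81)
E
```

```text
scene 183 med [ -2.89  -8.91 194.06] [[ -7.2  -23.48 163.57]
 [  7.3   17.41 223.64]]
 side 1 [[ -6.8    4.29 162.43]
 [ -3.46   7.62 184.44]
 [  4.29  19.12 219.4 ]]
 side -1 [[ -6.67 -23.72 179.37]
 [ -2.04 -15.96 199.27]
 [  7.37  -7.22 222.64]]
clamp_pivot [587.9 218.8 277.2] [[ -2.08   1.1  192.26]] 0.93
clamp_tip1 [581.5 234.6 238.2] [[  2.26  17.6  231.26]] 0.57
clamp_tip1 [586.1 196.2 228.6] [[  2.92 -21.07 240.84]] 0.57
clamp_tip2 [581.5 234.6 238.2] [[  2.26  17.6  231.26]] 0.57
clamp_tip2 [586.1 196.2 228.6] [[  2.92 -21.07 240.84]] 0.57
plate_top [ 553.3 -105.7  189.9] 0.86
plate_top [ 419.7 -192.   103.4] 0.69
plate [ 558.63 -105.38  172.75] 0.24279931535780683 [[ 514.25 -116.15  143.3 ]
 [ 597.75  -94.54  196.39]]
 along [468.69 558.49] across [-236.17 -235.32 -233.22] top z 196.52143743553145
 top across [-235.96 -234.97 -233.05]
top 21 med [  4.61 -21.22 218.37] [[ -2.04 -24.12 210.57]
 [ 10.68 -18.66 236.32]]Traceback (most recent call last):
  File "<stdin>", line 11, in <module>
    return _quantile_unchecked(
        a, q, axis, out, overwrite_input, method, keepdims, weights)
    return _ureduce(a,
                    func=_quantile_ureduce_func,
    ...<5 lines>...
                    overwrite_input=overwrite_input,
                    method=method)
    r = func(a, **kwargs)
    result = _quantile(arr,
                       quantiles=q,
    ...<2 lines>...
                       out=out,
                       weights=wgt)
    slices_having_nans = np.isnan(arr[-1, ...])
                                  ~~~^^^^^^^^^
IndexError: index -1 is out of bounds for axis 0 with size 0
```

```bash
python3 -c "
from h import *
plan((553.2,-104.9,314),1.812)"
```

```text
t 17.85 pos [585.  216.9 465.3] F [-0.4 -0.6 -0.4] open 19.5 ROW [0.0749, -0.3146, -0.0035] [0.0, -0.003, -0.106]
```

Emit:
send_rows --pt "0.007 -0.03 -0.003 0 0 -0.01" --pt "0.014 -0.06 -0.003 0 0 -0.02" --pt "0.021 -0.09 -0.003 0 0 -0.03" --pt "0.028 -0.12 -0.003 0 0 -0.04" --pt "0.036 -0.15 -0.003 0 0 -0.05" --pt "0.043 -0.18 -0.003 0 0 -0.06" --pt "0.05 -0.21 -0.003 0 0 -0.07" --pt "0.057 -0.24 -0.003 0 0 -0.08" --pt "0.064 -0.27 -0.003 0 0 -0.09" --pt "0.071 -0.295 -0.003 0 0 -0.1" --pt "0.0745 -0.31 -0.003 0 0 -0.106" --pt "0.0749 -0.3146 -0.003 0 0 -0.106"

```text
time: 18.85
tool_pos: [553.0, -107.3, 469.2]
ee_rot: [-0.119, 0.993, 0.0, -0.001]
contact_force: [-0.1, -0.4, -0.7]
opening: 19.1
```

Emit:
send_rows --pt "0 0 0 0 0 0" --pt "0 0 0 0 0 0" --pt "0 0 0 0 0 0" --pt "0 0 0 0 0 0"

```text
time: 19.18
tool_pos: [553.6, -103.6, 470.1]
ee_rot: [-0.121, 0.993, 0.0, -0.0]
contact_force: [-0.2, -0.0, -0.6]
opening: 19.3
```

```bash
cat > chk.py <<'E'
from h import *
import sys
np.set_printoptions(precision=1,suppress=True)
tag=sys.argv[1]
s=bot.state();R=Ro.from_quat(s['ee_rot']).as_matrix()
u=np.array([np.cos(.241),np.sin(.241),0]);v=np.array([-u[1],u[0],0])
V=lambda P:np.stack([P@u,P@v,P[...,2]],-1)
print('tool (along,across,z)',V(s['tool_pos']),'axis',R[:,2]@u,R[:,2]@v)
for n in ['scene','top']:
    p,d=shot(n,tag+n)
    P=region(n,p,d,(553,-105,200),(80,60,130),(3,11),zmin=140)
    Q=region(n,p,d,(553,-105,170),(70,40,60),(17,35),zmin=140)
    for nm,X in (('clamp',P),('plate',Q)):
        if len(X)>10: print(n,nm,len(X),np.percentile(V(X),[2,50,98],axis=0).tolist())
    for t in ['clamp_pivot','clamp_tip1','clamp_tip2','plate_top']:
        for r in bot.pinpoint(t,n)[:2]: print(t,V(np.array(r['at'])),round(r['conf'],2))
plan((553.2,-104.9,249.5),1.812)
E
python3 chk.py a; python3 -c "
import cv2
a=cv2.imread('pics/ascene.png');cv2.imwrite('pics/v9.png',cv2.resize(a[150:255,150:290],(800,600),interpolation=cv2.INTER_CUBIC))"
```

```text
tool (along,across,z) [ 512.9 -232.8  470.1] axis -6.389806748632349e-05 0.0003720796537820298
scene clamp 103 [[504.8138914967837, -256.11093373713436, 242.2174840894161], [516.4622467327407, -238.63968371303739, 276.1531668637102], [521.6639367539234, -215.05858053983536, 312.5931670670878]]
scene plate 204 [[475.6701511646316, -236.9976627128612, 141.4201810326562], [520.8483242540599, -235.89884014611096, 173.69461237705076], [557.2048432579569, -233.26772329844758, 197.99394653371047]]
clamp_pivot [ 515.3 -233.   273.9] 0.84
clamp_tip1 [ 512.5 -214.4  233.7] 0.83
clamp_tip1 [ 511.4 -254.8  230.2] 0.58
clamp_tip2 [ 512.5 -214.4  233.7] 0.83
clamp_tip2 [ 511.4 -254.8  230.2] 0.58
plate_top [ 510.2 -233.9  193.4] 0.8
plate_top [541.  -83.6 100.2] 0.78
top plate 81 [[468.6459831976158, -234.0754811429647, 150.37546935230662], [489.19372640164465, -230.85817980119256, 183.37331052056152], [511.4118255431654, -230.04350677200424, 198.68636972136397]]
clamp_pivot [ 510.3 -233.3  274.9] 0.36
clamp_tip1 [391.9 -18.6  -2.1] 0.64
clamp_tip1 [ 513.5 -214.4  230.7] 0.55
clamp_tip2 [391.9 -18.6  -2.1] 0.64
clamp_tip2 [ 513.5 -214.4  230.7] 0.55
plate_top [ 512.3 -234.1  195.2] 0.64
plate_top [543.7 -78.5 100.7] 0.57
t 19.68 pos [ 553.4 -104.8  470.2] F [ 1.2  0.3 -1.2] open 18.8 ROW [0.0003, -0.0, 0.0657] [-0.0, 0.0, 0.0]
```

View pics/v9.png

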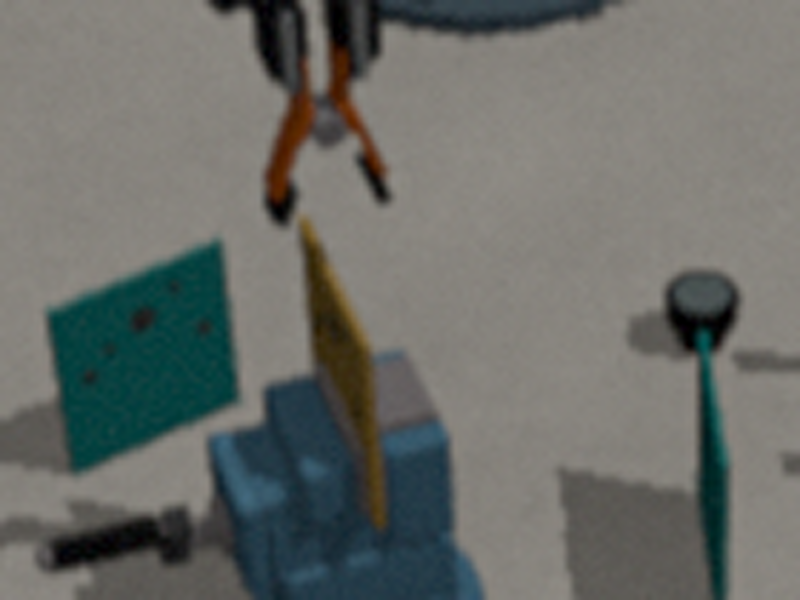

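Emit:
send_rows --pt "0 0 0.008 0 0 0" --pt "0 0 0.016 0 0 0" --pt "0 0 0.024 0 0 0" --pt "0 0 0.032 0 0 0" --pt "0 0 0.04 0 0 0" --pt "0 0 0.046 0 0 0" --pt "0 0 0.052 0 0 0" --pt "0 0 0.057 0 0 0" --pt "0 0 0.061 0 0 0" --pt "0 0 0.064 0 0 0" --pt "0 0 0.065 0 0 0" --pt "0 0 0.065 0 0 0"

```text
time: 20.68
tool_pos: [553.4, -104.9, 405.0]
ee_rot: [-0.12, 0.993, 0.0, -0.0]
contact_force: [-0.6, 0.0, -0.6]
opening: 19.0
```

Emit:
send_rows --pt "0 0 0 0 0 0" --pt "0 0 0 0 0 0" --pt "0 0 0 0 0 0" --pt "0 0 0 0 0 0"

```text
time: 21.02
tool_pos: [553.5, -104.9, 405.5]
ee_rot: [-0.12, 0.993, -0.0, 0.0]
contact_force: [-0.2, -0.3, -0.3]
opening: 19.1
```

```bash
python3 chk.py b; python3 -c "
import cv2,numpy as np
a=cv2.imread('pics/bscene.png');cv2.imwrite('pics/v10.png',cv2.resize(a[170:245,165:265],(800,600),interpolation=cv2.INTER_CUBIC))"
```

```text
tool (along,across,z) [ 512.4 -233.9  405.5] axis 0.00035894733539327433 -0.0003136510407888237
scene clamp 84 [[502.54873756329914, -257.7516122069916, 179.12768376408013], [515.4330317666931, -229.24920396959777, 214.01606779336686], [521.2680152392844, -214.60847229330213, 248.3575916327026]]
scene plate 175 [[474.6132877681409, -236.8184157909943, 142.54186941735531], [526.4691724343209, -235.83129377282341, 168.23980642947424], [556.7307047198209, -233.42764630014528, 196.04756336448827]]
clamp_pivot [ 515.3 -235.   210.3] 0.72
clamp_pivot [ 506.8 -255.2  163.7] 0.42
clamp_tip1 [ 513.5 -216.3  172.1] 0.71
clamp_tip1 [ 510.9 -253.5  164.7] 0.52
clamp_tip2 [ 513.5 -216.3  172.1] 0.71
clamp_tip2 [ 510.9 -253.5  164.7] 0.52
plate_top [ 515.9 -232.6  193. ] 0.65
plate_top [ 361.9 -290.3  102.9] 0.58
top clamp 23 [[499.90837623440626, -218.11960642200373, 185.85795017900952], [504.0055827398628, -209.23634501557905, 264.26298637806565], [509.2571231043903, -194.6175817165048, 298.3314904954116]]
top plate 70 [[468.63283724307877, -234.32124202624345, 148.28160015450126], [484.939843871456, -230.7822381544155, 181.15201970680016], [505.2492576072734, -230.10222982920462, 198.3255081741209]]
clamp_pivot [ 513.3 -236.4   93.5] 0.43
clamp_pivot [ 509.  -233.3  206.3] 0.39
clamp_tip1 [ 512.3 -219.8  167.3] 0.47
clamp_tip2 [ 512.3 -219.8  167.3] 0.47
plate_top [ 511.8 -235.4  195.9] 0.47
plate_top [538.2 -75.4 100.1] 0.45
t 21.52 pos [ 553.4 -104.9  405.2] F [ 0.2  0.  -0.4] open 19.3 ROW [0.0002, 0.0, 0.0007] [0.0, -0.0, 0.0]
```

View pics/v10.png

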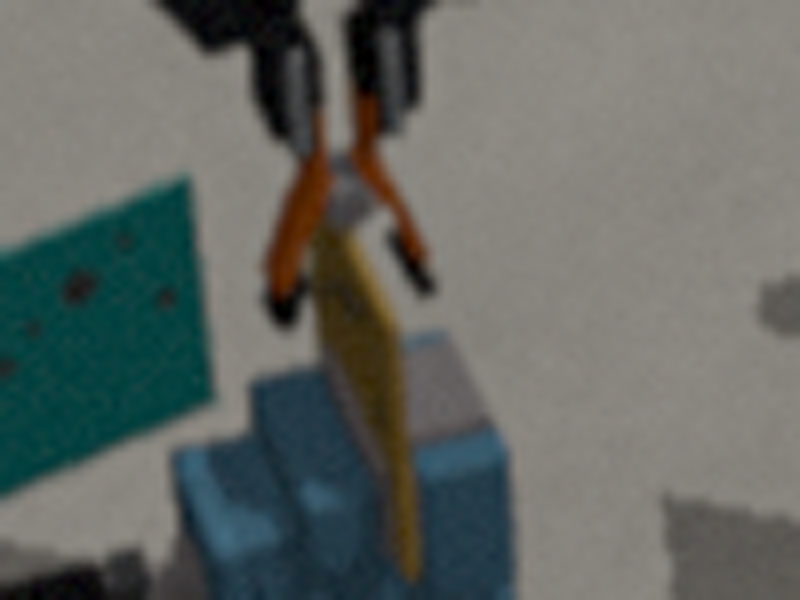

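```bash
python3 -c "
from cell import bot
print(bot.hand_in())"
```

```text
the job is handed in; nothing more can be done
None
```

The job is done and handed in at about 21.5 s. The brass plate is nipped in the blue vise, and the arm is holding the orange clamp wide open over the middle of its top edge.

- **Crank:** I wound it clockwise for about one turn. It came up hard at about 27 N, at an estimated 6.95 rad. I eased off, let go and lifted clear, and the plate still stands upright.
- **Clamp:** I squeezed the orange clamp to its stop on the rail, lifted it off and brought it down over the plate. The fingers read 19 mm against the 22 mm given; they read about 2 mm low on the 14 mm crank pin too.
- **Last checks:**
  - The jaw tips are about 25–30 mm below the plate's top edge.
  - The tips are centred on the plate's thickness to within about 1–2 mm.
  - The clamp sits within a few mm of the middle along the plate's width.
  - The coil should clear the top edge by about 7 mm.
  - The wrist force is near zero, which fits with nothing touching the plate.

**Disagreements:**
- The two cameras differed by 2–5 mm in places, mostly along the plate, where it matters little.
- In the last look the top camera was partly blocked by the arm, and its detections of the clamp were weak: one put the pivot near 94 mm high, which I ignored. That check therefore rests mainly on the scene camera and the arm's measured pose.
- I did not re-measure the other clamps and bench things at the end. The arm never worked near them, apart from the rail.

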